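# Clear the sloping bench stand and rub down the brass plate

### The arm

A 6-joint arm with a two-finger parallel gripper is mounted at the origin on the work surface. World frame = base frame: x ahead of the robot, y to its left, z up, the work surface at z = 0. Lengths are in mm, angles in rad, forces in N, time in s.
With the tool pointing down it reaches from about 400 to 825 mm from the base axis. Payload 7 kg.
Tool frame: the origin (TCP) lies midway between the tips of the shut fingers; the grasp point (between the pads) lies behind it (ctrl.grasp_offset is the z of the grasp point in the tool frame, in mm); z points along the fingers, y is the line along which they close (so a half turn about z gives the same grasp; the last joint's range is limited). The gripper opens to 88 mm and grips with 3 to 60 N. Pads are 19 mm wide; open, the fingers measure 130 mm over their backs; the gripper's body (78 mm by 193 mm) begins 47 mm behind the grasp point.
Start: joints at [1.539, 0.359, 0.012, 0, -1.224, -0.288], TCP at [212.213, 640.75, 226.561] pointing down, gripper open.
Joint ranges: [-3.07, 3.07], [-1.43, 2.12], [-1.02, 1.25], [-3.03, 1.67], [-3.05, -0], [-3.03, 3.03]. Speed limits (rad/s): [2.39, 2.39, 3.01, 3.14, 3.14, 3.14].

### API

Orientations are given as a unit quaternion [x, y, z, w].
In Python, from station import ctrl gives the robot as it stands.
- The arm moves only by the tool move_arm, never from a script. Its arguments are lists of equal length, an entry for each row: "translation": the shift along the tool's x, y, z as a fraction of full scale, a list of three; "rotation": the turn, a rotation vector about the tool's x, y, z as a fraction of full scale, a list of three; "gripper": the finger opening in mm, from 0 to 87.6. A call has 1 to 20 rows; each row is the pose to reach, as a shift and turn from the pose commanded when the call began, along the tool's axes at that moment; what a row does not reach only later rows make up. Full scale, the value 1, is 0.5 m for a shift and 60 degrees for a turn. A row lasts 1/8 s, in which the tool goes at most 62.5 mm and 10.7 degrees, less where a joint would pass 70% of its speed; a pose out of reach is approached as far as the arm can. A call with a number of a shift or a turn outside -1 to 1 is refused whole. A call with a gripper value outside its range is refused whole. The fingers move at their own pace and stop on an object; the grip force is fixed at half the most. Time passes only in rows, so rows that repeat a pose let the fingers close. It gives the time, the measured TCP pose, the force, the opening and the grip force at its end, in the units of the state.
- ctrl.sense(): the state, without advancing time (a new reading comes with each control period).
- ctrl.camera(name): name is "side" or "top" or "wrist"; returns the picture (400x640x3 uint8, red, green, blue); there is no depth.
- ctrl.calibration(name): a dict with "K" (3x3 intrinsics, pixels), "world_to_cam" (4x4, takes a point from world to camera coordinates). Camera axes: x right, y up, looking along -z (the intrinsics and any distortion apply to the point x, -y, -z); pixel columns grow to the right and rows downward; lengths in mm; the calibration is good to about 2 mm. A picture is of the moment at which its call begins: read the wrist's pose just before it. calibration takes no time and is no camera call; for the wrist camera it gives the pose at the moment of the call.
- ctrl.hand_in(): hands the job in; it is judged then, once.
The state is a dict: "t": time; "joint_positions": joint angles; "joint_velocities": joint speeds; "joint_torque": joint torques, N m; "tcp_pos": TCP position; "tool_rot": TCP orientation; "ft_force": force on the tool from outside, world axes, zero at the start; "torque": the same for the moment, N m; "finger_gap": finger opening in mm; "grasp_force": force on a finger pad.
Only numpy, scipy, OpenCV 4.12 (cv2) and the standard library are available. Lean on these libraries where they do the work, as an engineer would, in place of code of your own. Each camera call takes 0.05 s, during which the arm holds its last target. There are 200 camera calls.

### The job

The steel mandrel lying on the brass plate on the sloping stand is in the way: lay it gently in the black tray and let go of it. Then take the sprung lapping block from its cork mat, set it flat on the middle of the plate's width at the plate's left end (left as the robot sees it) and rub it along the whole plate to the right end, keeping its pad flat and lightly pressed on the brass all the way, without forcing it. Finally stand the block upright on the cork mat again, and leave the pliers, the steel anvil block and the jar where they are.

Things in the scene. Friction and masses are not known exactly. Their poses are not given: they have to be found in the camera images.
- stand: Fixed wooden work stand, footprint 112 x 200 mm, whose top board (120 mm long) slopes down at 28 degrees away from the robot, from 75 mm high at its near edge to 19 mm at its far edge. Origin on the bench under its centre; x points horizontally away from the robot, y to the left along the stand, z up.
- plate: Brass plate fixed on the slope, 84 mm (down the slope) x 180 mm (along the stand) x 4 mm. Origin at the centre of its upper face; x points down the slope, away from the robot, y to the left along the plate, z square out of its face (leaning 28 degrees away from the robot). Two steel stop pins, 8 mm thick, rise 16 mm above its face just off its lower edge, at x = +48, y = +45 and -45 mm.
- mandrel: Loose stepped steel mandrel, a round bar 170 mm long: the middle 130 mm is 22 mm thick, the last 20 mm at the +y end 16 mm and at the -y end 12 mm; 0.35 kg. At the start it lies along the lower part of the plate against the two stop pins, its axis 33 mm down the slope from the plate's centre. Origin at the middle of the bar, on its axis; y along the axis.
- tray: Fixed black open tray, 220 x 130 mm outside, walls 4 mm thick and 22 mm high, inner floor 4 mm above the bench. Origin under its centre at bench height; x along its long side, z up. The mandrel's centre lies 15 mm above this origin's level when it lies on the tray's floor.
- mat: Fixed cork mat, 140 x 120 x 4 mm. Origin at the centre of its underside; x along its long side. It is the block's place.
- block: Loose lapping block, 70 (x) x 50 (y) x 78 mm high, 0.24 kg. Origin: centre of its pad's underside (pad fully out); z up. From below: a dark sprung pad 16 mm thick, a 12 mm gap, a wooden body plate (28 to 38 mm high), and a wooden grip bar (38 to 78 mm high), 50 mm long (x) and 26 mm wide (y), to be gripped across its width. At the start it stands on the cork mat.
- pad (a joint): How far the lapping block's pad is pushed in against its springs: 0 fully out, 0.012 m fully in (solid). It starts to give at 3.5 N and takes 9.5 N to push fully in.
- pliers: Bystander: pliers with two red handles lying flat on the bench, 145 x 60 mm, 13 mm high. Origin on the bench at the middle.
- anvil: Bystander: flat square block of dark steel, 65 x 65 x 22 mm. Origin at the centre of its underside.
- jar: Bystander: small closed glass jar, 52 mm across, 60 mm high. Origin at the centre of its underside.
There are look-alikes about, which are no part of the job. Of the things that look like the mat, take the one that is nearest to the robot's base at the start.

How it is judged:
By the outcome, as a careful person would: the job done as asked, in the order asked, and still so for the second after the job is handed in, with the robot touching nothing.
It also fails if it takes over 72 s, if anything falls off the work surface, if the arm or the gripper's body presses on something with over 40 N, if the wrist force passes 120 N, or if a joint passes its speed limit or range.

## Working session

There is one attempt and no reset: what is moved stays moved. The work goes in short steps, Python scripts to look and compute and a tool call to move; the robot and the scene stay as the last step left them, time stands still between calls to the robot, and variables do not carry over. Pictures are saved under pics/ and viewed, at most 10 in all, crops included, and the job is handed in when it is done.

Besides the shell and the picture viewer there is one more tool, called after "Call:" as name(argument=value, ...) on one line, values as JSON. move_arm: Moves the arm, as the interface text tells. Its arguments: {"type":"object","properties":{"translation":{"type":"array"},"rotation":{"type":"array"},"gripper":{"type":"array"}},"required":["translation","rotation","gripper"]}

```bash
mkdir -p pics; ls
python3 - <<'E'
from station import ctrl
import cv2,numpy as np
print(ctrl.grasp_offset, ctrl.sense())
for n in("top","side","wrist"):
    c=ctrl.calibration(n); print(n,{k:np.round(v,3).tolist() if not isinstance(v,str) else v for k,v in c.items()})
    im=ctrl.camera(n); cv2.imwrite(f"pics/{n}0.png",im[:,:,::-1])
E
```

```text
pics
-18.8 {'t': 0.0, 'joint_positions': array([ 1.53910659e+00,  3.59402575e-01,  1.11177618e-02, -3.42874691e-04,
       -1.22400010e+00, -2.88104802e-01]), 'joint_velocities': array([-0.0012751 ,  0.00089035,  0.00039668, -0.00208688,  0.00010011,
       -0.00124703]), 'joint_torque': array([ 1.67765702e-04, -5.82711446e+01,  2.93071425e+01,  6.99704468e+00,
        7.23727353e-03, -1.47802734e-04]), 'tcp_pos': array([212.07444413, 640.37385172, 225.63942531]), 'tool_rot': array([ 9.87234061e-01, -1.59274385e-01, -6.47017225e-05,  7.58795159e-04]), 'ft_force': array([-0.68740336, -0.02685715, -0.05267853]), 'torque': array([-0.02678243, -0.02622633,  0.01074262]), 'grasp_force': 0.0, 'finger_gap': 87.32881280286388}
top {'K': [[438.979, 0.0, 320.769], [0.0, 438.979, 197.564], [0.0, 0.0, 1.0]], 'world_to_cam': [[0.023, -1.0, 0.0, -121.893], [0.997, 0.023, 0.072, -527.257], [-0.072, -0.001, 0.997, -1322.479], [0.0, 0.0, 0.0, 1.0]]}
side {'K': [[364.176, 0.0, 313.542], [0.0, 364.176, 200.588], [0.0, 0.0, 1.0]], 'world_to_cam': [[-0.971, -0.239, 0.011, 461.992], [0.174, -0.675, 0.717, -209.282], [-0.164, 0.698, 0.697, -880.45], [0.0, 0.0, 0.0, 1.0]]}
wrist {'K': [[350.847, 0.0, 315.075], [0.0, 350.847, 200.588], [0.0, 0.0, 1.0]], 'world_to_cam': [[-0.315, -0.949, 0.001, 672.904], [0.915, -0.304, -0.264, 33.504], [0.251, -0.082, 0.964, -389.138], [0.0, 0.0, 0.0, 1.0]]}
```

View pics/top0.png

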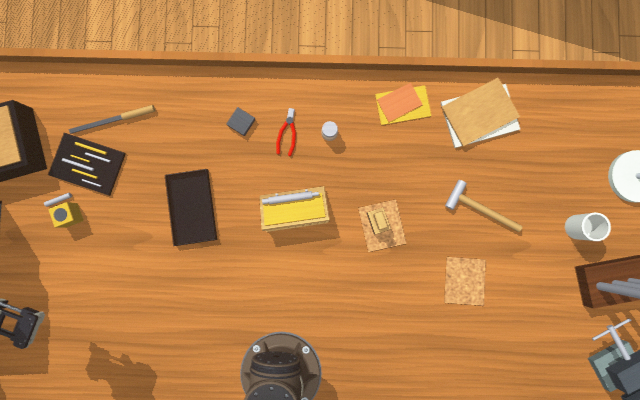

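View pics/side0.png

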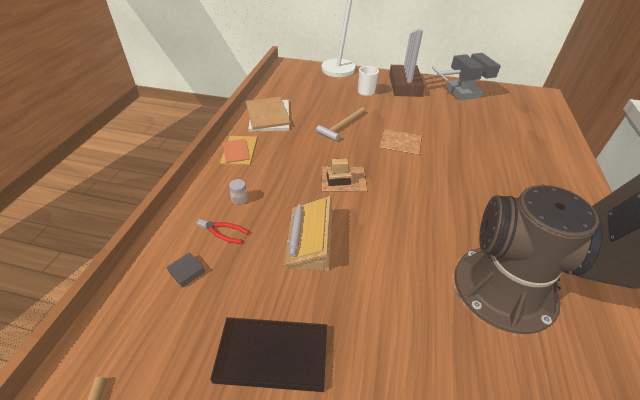

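The top view shows the stand and plate at about (294,208), with the mandrel at (290,197). The tray is at (191,207), the block on its mat at (382,224), and a bare look-alike mat at (465,281). The pliers, anvil and jar are along the far side.

```bash
cat > h.py <<'E'
import numpy as np,cv2
from station import ctrl
from scipy.spatial.transform import Rotation as R
def ray(n,px,cal=None):
    c=cal or ctrl.calibration(n); W=np.array(c["world_to_cam"]);K=np.array(c["K"])
    v=np.linalg.inv(K)@[px[0],px[1],1]; d=W[:3,:3].T@(v*[1,-1,-1]); o=-W[:3,:3].T@W[:3,3]
    return o,d
def onz(n,px,z,cal=None):
    o,d=ray(n,px,cal); return o+d*(z-o[2])/d[2]
def proj(n,P,cal=None):
    c=cal or ctrl.calibration(n); W=np.array(c["world_to_cam"]);K=np.array(c["K"])
    p=(W[:3,:3]@np.atleast_2d(P).T).T+W[:3,3]; p=p*[1,-1,-1]; q=(K@p.T).T; return q[:,:2]/q[:,2:]
def move(target,quat=None,q0=None):
    "shift fraction / rotvec fraction in tool axes from current pose"
    s=ctrl.sense(); r=R.from_quat(s["tool_rot"])
    t=r.inv().apply(np.array(target)-s["tcp_pos"])/500
    rv=(r.inv()*R.from_quat(quat)).as_rotvec()/np.radians(60) if quat is not None else np.zeros(3)
    return np.round(t,4),np.round(rv,4)
E
python3 - <<'E'
from h import *
for nm,p,z in [("mat",(382,226),4),("mat2",(465,281),4),("stand",(294,208),47),("tray",(191,207),0),("anvil",(241,122),22),("pliers",(288,132),5),("jar",(330,130),60),("mandrel",(290,197),50)]:
    q=onz("top",p,z); print(nm,q.round(), np.hypot(*q[:2]).round())
s=ctrl.sense(); r=R.from_quat(s["tool_rot"]); print(r.as_matrix().round(3))
q=onz("top",(294,208),0)
# view pose: tool x such that camera is beyond; keep tool yaw s.t. tool axis x = world
for yaw in (0,90,180,-90):
    g=R.from_matrix(np.diag([1,-1,-1.])); qq=(R.from_euler('z',yaw,degrees=True)*g).as_quat()
    print(yaw,move((450,-60,420),qq))
c=ctrl.calibration("wrist");W=np.array(c["world_to_cam"]);print((r.inv().as_matrix()@W[:3,:3].T).round(3), r.inv().apply(-W[:3,:3].T@W[:3,3]-s["tcp_pos"]))
E
```

```text
mat [ 448. -300.    4.] 539.0
mat2 [ 286. -555.    4.] 625.0
stand [495. -31.  47.] 496.0
tray [493. 291.   0.] 572.0
anvil [758. 142.  22.] 771.0
pliers [734.  -3.   5.] 734.0
jar [ 730. -133.   60.] 742.0
mandrel [527. -18.  50.] 528.0
[[ 0.949 -0.314 -0.   ]
 [-0.314 -0.949 -0.001]
 [ 0.     0.001 -1.   ]]
0 (array([ 0.8922,  1.1807, -0.3867]), array([ 1.200e-03,  1.000e-04, -3.055e-01]))
90 (array([ 0.8922,  1.1807, -0.3867]), array([ 9.0000e-04,  1.1000e-03, -1.8055e+00]))
180 (array([ 0.8922,  1.1807, -0.3867]), array([ 1.0000e-04, -1.7000e-03,  2.6945e+00]))
-90 (array([ 0.8922,  1.1807, -0.3867]), array([ 1.0000e-03, -9.0000e-04,  1.1945e+00]))
[[-0.     0.964  0.264]
 [ 1.     0.     0.001]
 [ 0.001  0.264 -0.964]] [  70.67915933    1.58668939 -157.85556843]
```

Run:
```python
from h import *
g=R.from_matrix(np.diag([1,-1,-1.])).as_quat()
print(move((460,100,400),g))
```

```text
(array([ 0.8105,  0.8706, -0.3471]), array([ 1.200e-03,  1.000e-04, -3.055e-01]))
```

Call:
move_arm(translation=[[0.81, 0.87, -0.347], [0.81, 0.87, -0.347], [0.81, 0.87, -0.347], [0.81, 0.87, -0.347], [0.81, 0.87, -0.347], [0.81, 0.87, -0.347], [0.81, 0.87, -0.347], [0.81, 0.87, -0.347], [0.81, 0.87, -0.347], [0.81, 0.87, -0.347], [0.81, 0.87, -0.347], [0.81, 0.87, -0.347], [0.81, 0.87, -0.347], [0.81, 0.87, -0.347], [0.81, 0.87, -0.347]], rotation=[[0, 0, -0.305], [0, 0, -0.305], [0, 0, -0.305], [0, 0, -0.305], [0, 0, -0.305], [0, 0, -0.305], [0, 0, -0.305], [0, 0, -0.305], [0, 0, -0.305], [0, 0, -0.305], [0, 0, -0.305], [0, 0, -0.305], [0, 0, -0.305], [0, 0, -0.305], [0, 0, -0.305]], gripper=[87, 87, 87, 87, 87, 87, 87, 87, 87, 87, 87, 87, 87, 87, 87])

```text
t: 2.02
tcp_pos: [459.7, 101.2, 400.0]
tool_rot: [1.0, 0.001, -0.0, 0.0]
ft_force: [-0.5, 0.4, 0.5]
finger_gap: 87.0
grasp_force: 0.0
```

Run:
```python
from h import *
import pickle
c=ctrl.calibration("wrist"); im=ctrl.camera("wrist"); pickle.dump(c,open("c1.pkl","wb"))
cv2.imwrite("pics/w1.png",im[:,:,::-1]); print(ctrl.sense()["tcp_pos"],ctrl.sense()["t"])
cv2.imwrite("pics/w1b.png",cv2.resize(im[:,:,::-1],(800,500),interpolation=cv2.INTER_CUBIC))
```

```text
[459.7324033  101.06203368 399.97533437] 2.075
```

View pics/w1b.png

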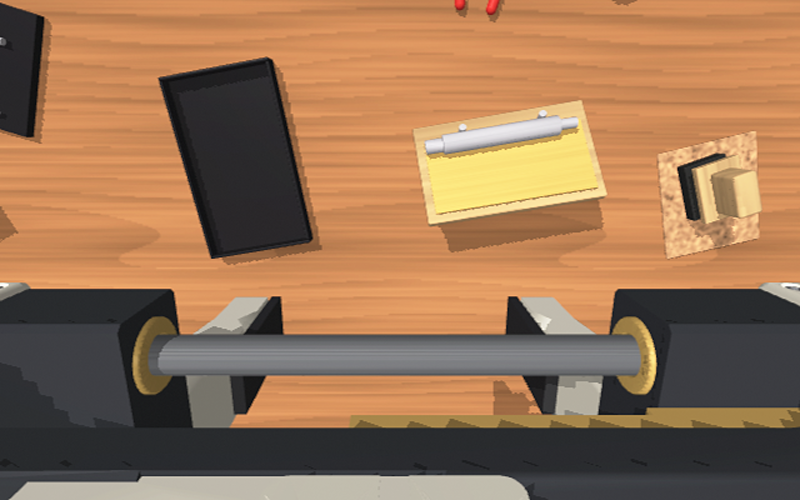

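The wrist view (800 px scale) gives these corners:
- **Stand board:** (413,130), (582,100), (606,195), (430,224).
- **Tray rim:** (159,79), (270,58), (312,240), (212,258).
- **Mat:** (657,154), (755,131), (760,236), (667,258).

The mandrel's thick end is at the left: its ends are at (426,147) and (578,124).

```bash
cat > fit.py <<'E'
from h import *
import pickle
from scipy.optimize import least_squares
def fit(obj,obs,x0,sub=True):
    """obj: Nx3 points in object frame; obs: list of (cam,cal,img,px Nx2)"""
    L=[]
    for cam,cal,im,px in obs:
        p=np.array(px,np.float32).reshape(-1,1,2).copy()
        if sub: p=cv2.cornerSubPix(cv2.cvtColor(im,cv2.COLOR_BGR2GRAY),p,(3,3),(-1,-1),(3,30,.01))
        L.append((cam,cal,p[:,0]))
    def pose(x): return R.from_euler('z',x[2]).apply(obj)+[x[0],x[1],0]
    f=lambda x:np.concatenate([(proj(c,pose(x),k)-p).ravel() for c,k,p in L])
    s=least_squares(f,x0,x_scale=[100,100,1],loss='soft_l1'); return s.x,f(s.x).reshape(-1,2).round(1).tolist()
E
python3 - <<'E'
from fit import *
c=pickle.load(open("c1.pkl","rb")); im=cv2.imread("pics/w1.png")
def go(n,obj,px,x0):
    for sub in(0,1):
        x,r=fit(np.array(obj,float),[("wrist",c,im,np.array(px)/1.25)],x0,sub); print(n,x[:2].round(1),np.degrees(x[2]).round(1),r)
s,co=np.sin(np.radians(28)),np.cos(np.radians(28))
pl=lambda x,y,z:[x*co+z*s,y,47+z*co-x*s]
go("stand",[pl(60,100,0),pl(60,-100,0),pl(-60,-100,0),pl(-60,100,0),pl(-42,90,4),pl(-42,-90,4)],[(413,130),(582,100),(606,195),(430,224),(436,214),(601,190)],[495,-31,.1])
go("tray",[[110,65,22],[110,-65,22],[-110,-65,22],[-110,65,22]],[(159,79),(270,58),(312,240),(212,258)],[493,291,.1])
go("matA",[[60,70,4],[60,-70,4],[-60,-70,4],[-60,70,4]],[(657,154),(755,131),(760,236),(667,258)],[448,-300,.1])
go("matB",[[70,60,4],[70,-60,4],[-70,-60,4],[-70,60,4]],[(657,154),(755,131),(760,236),(667,258)],[448,-300,.1])
E
```

```text
stand [495.1 -29.8] 9.8 [[-0.1, 0.2], [0.4, 0.1], [2.5, 1.3], [-0.2, 2.1], [-0.1, -4.1], [-3.0, -6.6]]
stand [496.1 -29.3] 9.4 [[-0.5, 0.5], [1.5, 0.3], [2.4, 0.8], [0.0, 1.1], [-0.4, -4.6], [-3.4, -7.0]]
tray [490.7 286.1] 9.8 [[0.0, -1.0], [-0.3, -0.9], [0.0, 2.3], [0.3, 1.3]]
tray [491.  286.2] 9.5 [[1.5, -0.4], [-1.3, -1.9], [-0.7, 3.6], [0.6, 0.6]]
matA [ 450.8 -299.2] 7.9 [[-2.0, 1.1], [12.3, 6.8], [1.8, -1.5], [-11.4, -7.7]]
matA [ 449.7 -298. ] 6.5 [[-2.8, 1.0], [11.9, 8.7], [2.4, -1.2], [-13.2, -8.2]]
matB [ 450.  -299.2] 14.6 [[-0.6, -0.2], [0.6, -2.1], [0.1, 0.7], [-0.2, 0.9]]
matB [ 449.2 -298.8] 13.6 [[-1.0, -0.2], [0.9, -0.8], [1.5, 0.5], [-1.4, 0.7]]
```

Run:
```python
from h import *
im=cv2.imread("pics/w1.png"); a=im[70:190,320:500]; b=im[95:215,515:640]
a=cv2.resize(a,None,fx=3.3,fy=3.3,interpolation=cv2.INTER_CUBIC)
b=cv2.resize(b,None,fx=3.3,fy=3.3,interpolation=cv2.INTER_CUBIC)[:,:200+206]
cv2.imwrite("pics/z1.png",a)
b=im[95:215,515:515+125]
b=cv2.resize(b,None,fx=1.6,fy=1.6); a=cv2.resize(im[70:190,320:500],None,fx=3.3,fy=3.3,interpolation=cv2.INTER_CUBIC)
out=np.zeros((396,800,3),np.uint8); out[:,:594]=a; out[:192,600:800]=b; cv2.imwrite("pics/z1.png",out)
```

```text
(no output)
```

View pics/z1.png

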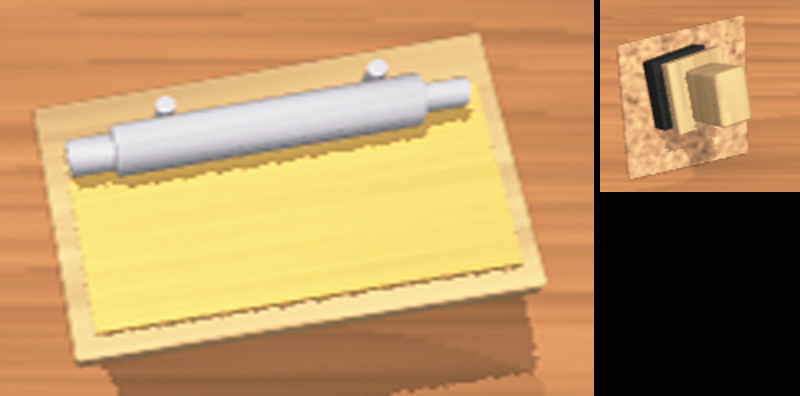

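The zoomed crop shows the plate sitting closer to the board's near edge than I assumed, with plate near corners at crop (95,334) and (521,266) and pin tops at (165,104) and (377,67). I'll refit with the plate's offset along the slope left free.

Run:
```python
from fit import *
c=pickle.load(open("c1.pkl","rb"))
s,co=np.sin(np.radians(28)),np.cos(np.radians(28))
pl=lambda x,y,z:[x*co+z*s,y,47+z*co-x*s]
px=np.array([(36,111),(480,34),(546,288),(77,362),(95,334),(521,266),(165,104),(377,67),(66,158),(470,94)])/3.3+[320,70]
def f(x):
    d=x[3]
    o=[pl(60,100,0),pl(60,-100,0),pl(-60,-100,0),pl(-60,100,0),pl(-42+d,90,4),pl(-42+d,-90,4),pl(48+d,45,20),pl(48+d,-45,20),pl(33+d,85+x[4],15),pl(33+d,-85+x[4],15)]
    return (proj("wrist",R.from_euler('z',x[2]).apply(o)+[x[0],x[1],0],c)-px).ravel()
r=least_squares(f,[495,-31,.16,0,0],x_scale=[100,100,1,10,10],loss='soft_l1'); x=r.x
print(x.round(2),np.degrees(x[2]).round(2)); print(f(x).reshape(-1,2).round(1).tolist())
rot=R.from_euler('z',x[2])
print("plate c",rot.apply(pl(x[3],0,4))+[x[0],x[1],0],"mandrel",rot.apply(pl(33+x[3],x[4],15))+[x[0],x[1],0])
for n,f0 in(("top","top0"),("side","side0")):
    im=cv2.imread(f"pics/{f0}.png")
    o=[pl(60,100,0),pl(60,-100,0),pl(-60,-100,0),pl(-60,100,0),pl(33+x[3],85,15),pl(33+x[3],-85,15)]
    for p in proj(n,rot.apply(o)+[x[0],x[1],0]): cv2.circle(im,tuple(int(v) for v in p.round()),1,(255,0,255),-1)
    cv2.imwrite(f"pics/{n}_chk.png",im)
a=cv2.resize(cv2.imread("pics/top_chk.png")[160:260,240:420],None,fx=4,fy=4)
b=cv2.resize(cv2.imread("pics/side_chk.png")[140:290,270:390],None,fx=3.3,fy=3.3)
h=max(a.shape[0],b.shape[0]); out=np.zeros((h,800,3),np.uint8); out[:a.shape[0],:400]=a[:,:400]; out[:b.shape[0],402:402+b.shape[1]]=b; 
cv2.imwrite("pics/chk.png",out)
```

```text
[ 4.9582e+02 -2.8850e+01  1.6000e-01 -6.9300e+00  3.9100e+00] 9.22
[[-1.0, -0.7], [0.4, -0.1], [0.9, 0.3], [-0.6, 0.4], [-0.3, -0.5], [0.3, -0.4], [0.1, 0.2], [0.0, 0.8], [0.9, 0.3], [-0.8, -0.2]]
plate c [491.63032931 -29.52969853  53.78555785] mandrel [524.86235213 -20.17514055  48.0054198 ]
```

View pics/chk.png

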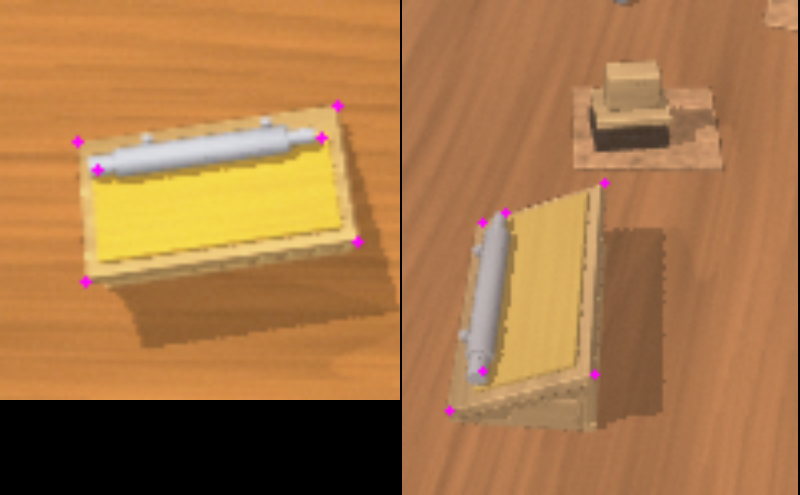

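```bash
cat >> h.py <<'E'
YAW=0.161; PC=np.array([491.6,-29.5,53.8]); s28,c28=np.sin(np.radians(28)),np.cos(np.radians(28))
PR=R.from_euler('z',YAW)*R.from_euler('y',28,degrees=True)  # plate frame -> world
def P(x,y,z): return PC+PR.apply([x,y,z])
def quat(x,z):
    x=np.array(x,float);z=np.array(z,float);z/=np.linalg.norm(z);x-=z*(x@z);x/=np.linalg.norm(x)
    return R.from_matrix(np.c_[x,np.cross(z,x),z]).as_quat()
QM=quat(-PR.apply([0,1,0]),-PR.apply([0,0,1]))
def half(qt,f=.5):
    r=R.from_quat(ctrl.sense()["tool_rot"]); d=(r.inv()*R.from_quat(qt)).as_rotvec(); return (r*R.from_rotvec(d*f)).as_quat()
E
python3 - <<'E'
from h import *
s=ctrl.sense();print(s["joint_positions"].round(2)); m=np.array([524.9,-20.2,48.]); print(P(33,0,11), PR.apply([1,0,0]))
t=P(33,4,100); print(t, move((480,40,300),half(QM)), move(t,QM))
E
```

```text
[ 0.64 -0.06 -0.1  -0.   -1.52  0.94]
[525.45785318 -24.00129267  48.01986195] [ 0.87152885  0.14154123 -0.46947156]
[566.05924141 -13.35498913 126.60219771] (array([0.0405, 0.1221, 0.2   ]), array([-0.1929, -0.1643,  0.6591])) (array([0.2125, 0.229 , 0.5467]), array([-0.3859, -0.3286,  1.3182]))
```

Call:
move_arm(translation=[[0.04, 0.122, 0.2], [0.04, 0.122, 0.2], [0.04, 0.122, 0.2], [0.04, 0.122, 0.2], [0.04, 0.122, 0.2], [0.04, 0.122, 0.2]], rotation=[[-0.193, -0.164, 0.659], [-0.193, -0.164, 0.659], [-0.193, -0.164, 0.659], [-0.193, -0.164, 0.659], [-0.193, -0.164, 0.659], [-0.193, -0.164, 0.659]], gripper=[45, 45, 45, 45, 45, 45])

```text
t: 2.82
tcp_pos: [479.9, 39.6, 300.0]
tool_rot: [0.933, -0.336, -0.084, 0.098]
ft_force: [0.2, 0.5, -0.1]
finger_gap: 45.3
grasp_force: 0.0
```

Run:
```python
from h import *
s=ctrl.sense();print(s["joint_positions"].round(2),s["tcp_pos"],s["t"])
t=P(33,4,80); print(t, move(t,QM))
```

```text
[ 0.5   0.15 -0.13  0.01 -1.55  0.38] [479.91934031  39.62292052 300.04100422] 2.825
[556.79123925 -14.86016523 108.94324586] (array([ 0.2214, -0.1032,  0.3492]), array([-0.194 , -0.1648,  0.6611]))
```

Call:
move_arm(translation=[[0.221, -0.103, 0.349], [0.221, -0.103, 0.349], [0.221, -0.103, 0.349], [0.221, -0.103, 0.349], [0.221, -0.103, 0.349], [0.221, -0.103, 0.349], [0.221, -0.103, 0.349], [0.221, -0.103, 0.349]], rotation=[[-0.194, -0.165, 0.661], [-0.194, -0.165, 0.661], [-0.194, -0.165, 0.661], [-0.194, -0.165, 0.661], [-0.194, -0.165, 0.661], [-0.194, -0.165, 0.661], [-0.194, -0.165, 0.661], [-0.194, -0.165, 0.661]], gripper=[45, 45, 45, 45, 45, 45, 45, 45])

```text
t: 3.82
tcp_pos: [556.5, -14.7, 110.8]
tool_rot: [0.739, -0.629, -0.156, 0.183]
ft_force: [0.3, 0.0, -0.3]
finger_gap: 44.6
grasp_force: 0.0
```

Run:
```python
from h import *
import pickle
s=ctrl.sense();print(s["joint_positions"].round(2),s["tcp_pos"],s["t"])
print(move(P(33,4,3),QM))
c=ctrl.calibration("wrist"); im=ctrl.camera("wrist")[:,:,::-1].copy(); pickle.dump(c,open("c2.pkl","wb"))
cv2.imwrite("pics/w2.png",im)
for y in(85,65,-65,-85):
  p=proj("wrist",P(33,y,11),c)[0]; cv2.circle(im,tuple(int(v) for v in p.round()),2,(255,0,255),-1)
for q in [(48,45,16),(48,-45,16),(-42,90,0),(-42,-90,0)]:
  p=proj("wrist",P(*q),c)[0]; cv2.circle(im,tuple(int(v) for v in p.round()),2,(0,255,0),-1)
cv2.imwrite("pics/w2b.png",im)
```

```text
[ 0.28  0.57 -0.01 -0.06 -1.48 -0.1 ] [556.52669951 -14.70922926 110.76869069] 3.825
(array([ 0.0005, -0.0017,  0.157 ]), array([-0.0023,  0.0005, -0.001 ]))
```

View pics/w2b.png

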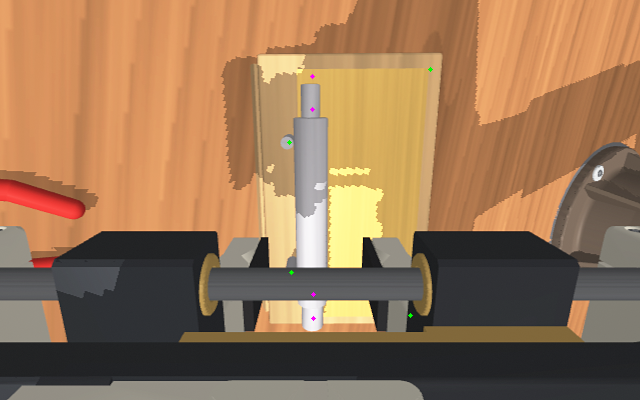

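The picture confirms the fit: pin top at (287,142), mandrel tip at (311,84), and the mandrel centred between the fingers, shifted about 4 mm toward +y as fitted. Next I descend and grip it.

Call:
move_arm(translation=[[0, -0.001, 0.06], [0, -0.001, 0.11], [0, -0.001, 0.135], [0, -0.001, 0.148], [0, -0.001, 0.155], [0, -0.001, 0.155], [0, -0.001, 0.155], [0, -0.001, 0.155], [0, -0.001, 0.155], [0, -0.001, 0.155], [0, -0.001, 0.155]], rotation=[[0, 0, 0], [0, 0, 0], [0, 0, 0], [0, 0, 0], [0, 0, 0], [0, 0, 0], [0, 0, 0], [0, 0, 0], [0, 0, 0], [0, 0, 0], [0, 0, 0]], gripper=[45, 45, 45, 45, 45, 45, 15, 15, 15, 15, 15])

```text
t: 5.25
tcp_pos: [522.0, -20.9, 40.6]
tool_rot: [0.738, -0.63, -0.156, 0.184]
ft_force: [4.4, 0.5, 0.1]
finger_gap: 21.2
grasp_force: 30.0
```

Run:
```python
from h import *
s=ctrl.sense();print(s["tcp_pos"],s["t"],s["finger_gap"],s["grasp_force"],s["ft_force"], PR.inv().apply(s["tcp_pos"]-PC))
```

```text
[521.96090586 -20.88432598  40.59501145] 5.25 21.176603965282702 29.995172917842865 [4.44628355 0.45306927 0.06481833] [33.87924499  3.6372358   3.05833955]
```

```bash
cat >> h.py <<'E'
TC=np.array([490.8,286.1]); TY=np.radians(9.6)
QT=quat([np.cos(TY),np.sin(TY),0],[0,0,-1])
E
python3 - <<'E'
from h import *
print(move((520,90,200),half(QT)))
E
```

```text
(array([-0.2194,  0.1218, -0.2964]), array([ 0.182 ,  0.1831, -0.7382]))
```

Call:
move_arm(translation=[[0, 0, -0.02], [0, 0, -0.08], [0, 0, -0.18], [-0.08, 0.04, -0.26], [-0.219, 0.122, -0.296], [-0.219, 0.122, -0.296], [-0.219, 0.122, -0.296], [-0.219, 0.122, -0.296], [-0.219, 0.122, -0.296], [-0.219, 0.122, -0.296]], rotation=[[0, 0, 0], [0, 0, 0], [0, 0, 0], [0.03, 0.03, -0.12], [0.07, 0.07, -0.28], [0.11, 0.11, -0.44], [0.145, 0.145, -0.59], [0.182, 0.183, -0.738], [0.182, 0.183, -0.738], [0.182, 0.183, -0.738]], gripper=[15, 15, 15, 15, 15, 15, 15, 15, 15, 15])

```text
t: 6.5
tcp_pos: [518.6, 89.5, 199.7]
tool_rot: [0.945, -0.299, -0.087, 0.101]
ft_force: [-0.3, 0.3, -2.7]
finger_gap: 21.3
grasp_force: 30.0
```

Run:
```python
from h import *
s=ctrl.sense();print(s["joint_positions"].round(2),s["finger_gap"])
print(move((*TC,120),QT))
```

```text
[ 0.55  0.3  -0.17  0.   -1.37  0.41] 21.305404382201935
(array([-0.2577, -0.323 ,  0.1115]), array([ 0.1837,  0.187 , -0.7416]))
```

Call:
move_arm(translation=[[-0.06, -0.08, 0.028], [-0.12, -0.16, 0.056], [-0.18, -0.23, 0.08], [-0.23, -0.29, 0.1], [-0.258, -0.323, 0.1115], [-0.258, -0.323, 0.1115], [-0.258, -0.323, 0.1115], [-0.258, -0.323, 0.1115], [-0.258, -0.323, 0.1115]], rotation=[[0.03, 0.03, -0.12], [0.06, 0.06, -0.25], [0.1, 0.1, -0.4], [0.14, 0.14, -0.55], [0.165, 0.167, -0.67], [0.184, 0.187, -0.742], [0.184, 0.187, -0.742], [0.184, 0.187, -0.742], [0.184, 0.187, -0.742]], gripper=[15, 15, 15, 15, 15, 15, 15, 15, 15])

```text
t: 7.62
tcp_pos: [490.9, 286.2, 120.1]
tool_rot: [0.996, 0.084, 0.001, -0.0]
ft_force: [-0.3, -0.8, -2.4]
finger_gap: 21.2
grasp_force: 30.0
```

Run:
```python
from h import *
import pickle
s=ctrl.sense();print(s["joint_positions"].round(2),s["finger_gap"],s["ft_force"])
print(move((*TC,7.5),QT))
c=ctrl.calibration("wrist"); im=ctrl.camera("wrist")[:,:,::-1].copy()
for x,y in [(110,65),(110,-65),(-110,65),(-110,-65)]:
  p=R.from_euler('z',TY).apply([x,y,22])+[*TC,0]; p=proj("wrist",p,c)[0]; cv2.circle(im,tuple(int(v) for v in p.round()),3,(0,255,0),-1)
cv2.imwrite("pics/w3.png",im)
```

```text
[ 0.87  0.28 -0.37  0.   -0.92  0.87] 21.153393813406055 [-0.28155707 -0.80834475 -2.38162178]
(array([-6.000e-04,  2.000e-04,  2.252e-01]), array([-0.0006, -0.0011,  0.0014]))
```

View pics/w3.png

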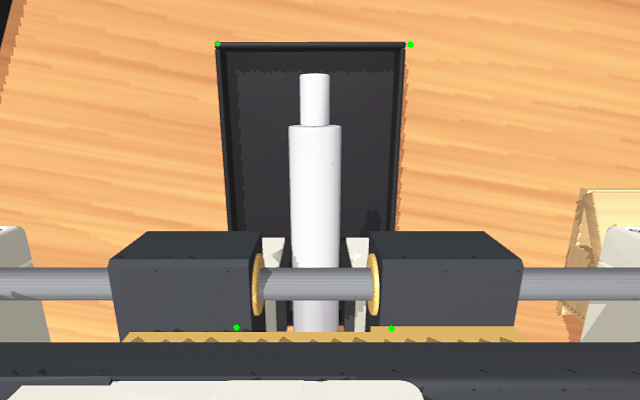

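The mandrel is aligned along the tray, with its tip at (315,73) well inside the rim corners (217,43) and (405,43). Lowering it now.

Call:
move_arm(translation=[[0, 0, 0.08], [0, 0, 0.14], [0, 0, 0.18], [0, 0, 0.2], [0, 0, 0.21], [0, 0, 0.217], [0, 0, 0.221], [0, 0, 0.224], [0, 0, 0.224]], rotation=[[0, 0, 0], [0, 0, 0], [0, 0, 0], [0, 0, 0], [0, 0, 0], [0, 0, 0], [0, 0, 0], [0, 0, 0], [0, 0, 0]], gripper=[15, 15, 15, 15, 15, 15, 15, 15, 15])

```text
t: 8.8
tcp_pos: [490.8, 286.6, 8.4]
tool_rot: [0.996, 0.086, 0.001, -0.001]
ft_force: [0.1, 0.2, -2.9]
finger_gap: 21.1
grasp_force: 30.0
```

Not in contact yet (-2.9 N is the mandrel's own weight), so I'll ease it down slightly.

Call:
move_arm(translation=[[0, 0, 0.001], [0, 0, 0.002], [0, 0, 0.002]], rotation=[[0, 0, 0], [0, 0, 0], [0, 0, 0]], gripper=[15, 15, 15])

```text
t: 9.18
tcp_pos: [490.8, 286.5, 7.2]
tool_rot: [0.996, 0.085, 0.001, -0.001]
ft_force: [-0.4, -0.2, -3.0]
finger_gap: 20.8
grasp_force: 30.0
```

Call:
move_arm(translation=[[0, 0, 0.001], [0, 0, 0.002], [0, 0, 0.002]], rotation=[[0, 0, 0], [0, 0, 0], [0, 0, 0]], gripper=[15, 15, 15])

```text
t: 9.55
tcp_pos: [490.8, 286.5, 6.2]
tool_rot: [0.996, 0.085, 0.001, -0.001]
ft_force: [0.1, 0.5, -3.2]
finger_gap: 21.2
grasp_force: 30.0
```

Call:
move_arm(translation=[[0, 0, 0.001], [0, 0, 0.002], [0, 0, 0.002]], rotation=[[0, 0, 0], [0, 0, 0], [0, 0, 0]], gripper=[15, 15, 15])

```text
t: 9.93
tcp_pos: [490.9, 286.6, 5.3]
tool_rot: [0.996, 0.086, 0.001, -0.001]
ft_force: [0.5, -0.1, -0.7]
finger_gap: 21.0
grasp_force: 30.0
```

Call:
move_arm(translation=[[0, 0, 0], [0, 0, 0], [0, 0, 0], [0, 0, -0.03], [0, 0, -0.12], [0, 0, -0.24], [0, 0, -0.36], [0, 0, -0.48], [0, 0, -0.54], [0, 0, -0.56]], rotation=[[0, 0, 0], [0, 0, 0], [0, 0, 0], [0, 0, 0], [0, 0, 0], [0, 0, 0], [0, 0, 0], [0, 0, 0], [0, 0, 0], [0, 0, 0]], gripper=[25, 40, 45, 45, 45, 45, 45, 45, 45, 45])

```text
t: 11.18
tcp_pos: [490.8, 286.4, 288.9]
tool_rot: [0.996, 0.086, 0.003, -0.002]
ft_force: [-0.4, 0.0, -1.5]
finger_gap: 44.9
grasp_force: 0.0
```

Run:
```python
from h import *
import pickle
s=ctrl.sense();print(s["joint_positions"].round(2),s["tcp_pos"])
im=ctrl.camera("wrist")[:,:,::-1]; cv2.imwrite("pics/w4.png",im)
for yaw in (14,):
    a=np.radians(yaw); print(move((400,-230,270),quat([np.cos(a),np.sin(a),0],[0,0,-1])))
```

```text
[ 0.87  0.14 -0.13  0.   -1.29  0.87] [490.77916275 286.44349458 288.89018821]
(array([-0.3551,  0.9868,  0.0317]), array([-0.0032, -0.0052, -0.0698]))
```

View pics/w4.png

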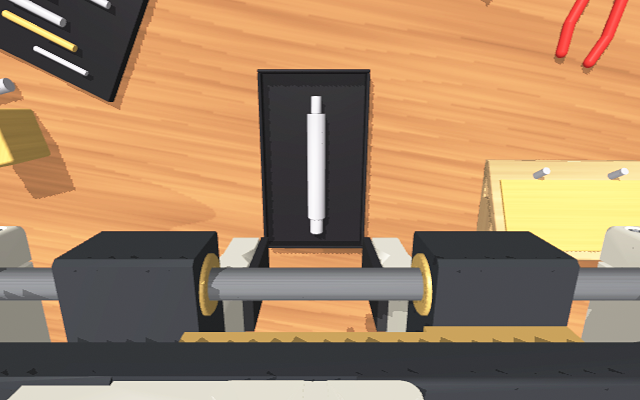

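The mandrel lies freely in the tray at (316,165). Next I look at the block from above.

Run:
```python
from h import *
a=np.radians(14); q=quat([np.cos(a),np.sin(a),0],[0,0,-1])
print(move((450,-190,290),q))
```

```text
(array([-0.2427,  0.9249, -0.0074]), array([-0.0032, -0.0052, -0.0698]))
```

Call:
move_arm(translation=[[-0.242, 0.99, 0], [-0.242, 0.99, 0], [-0.242, 0.99, 0], [-0.242, 0.99, 0], [-0.242, 0.99, 0], [-0.242, 0.99, 0], [-0.242, 0.99, 0], [-0.242, 0.99, 0], [-0.242, 0.99, 0], [-0.242, 0.99, 0], [-0.242, 0.99, 0], [-0.242, 0.99, 0]], rotation=[[0, 0, -0.07], [0, 0, -0.07], [0, 0, -0.07], [0, 0, -0.07], [0, 0, -0.07], [0, 0, -0.07], [0, 0, -0.07], [0, 0, -0.07], [0, 0, -0.07], [0, 0, -0.07], [0, 0, -0.07], [0, 0, -0.07]], gripper=[60, 60, 60, 60, 60, 60, 60, 60, 60, 60, 60, 60])

```text
t: 12.72
tcp_pos: [455.7, -221.0, 284.5]
tool_rot: [0.992, 0.123, 0.001, -0.001]
ft_force: [-0.1, 0.0, 0.4]
finger_gap: 59.8
grasp_force: 0.0
```

Run:
```python
from h import *
import pickle
s=ctrl.sense();print(s["joint_positions"].round(2),s["tcp_pos"])
c=ctrl.calibration("wrist"); im=ctrl.camera("wrist")[:,:,::-1]; cv2.imwrite("pics/w5.png",im); pickle.dump(c,open("c5.pkl","wb"))
p=proj("wrist",[450,-299,60],c)[0]; print(p)
x0,y0=int(p[0])-100,max(int(p[1])-75,0); print(x0,y0)
cv2.imwrite("pics/w5z.png",cv2.resize(im[y0:y0+150,x0:x0+200],None,fx=4,fy=4,interpolation=cv2.INTER_CUBIC))
```

```text
[-0.06  0.04 -0.26 -0.   -1.27  1.88] [ 455.72934687 -221.01230862  284.51130685]
[380.71311497 192.29873692]
280 117
```

View pics/w5z.png

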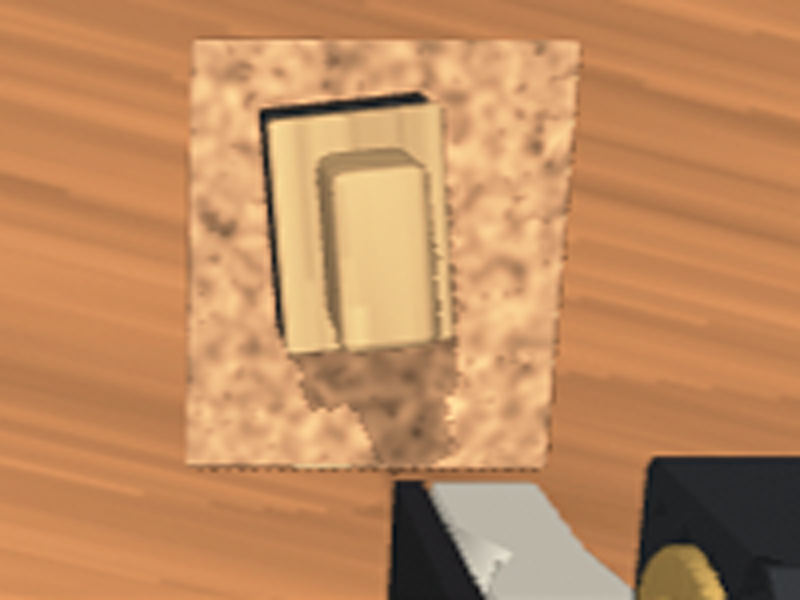

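The crop shows the block's body plate corners at (268,122), (440,103), (455,338), (290,353). The grip top corners are (333,175), (424,165), (434,338), (342,350), and the mat corners are (192,40), (580,40), (547,468), (186,466).

Run:
```python
from fit import *
c=pickle.load(open("c5.pkl","rb"))
def go(n,obj,px,x0):
    x,r=fit(np.array(obj,float),[("wrist",c,None,np.array(px)/4+[280,117])],x0,False); print(n,x[:2].round(1),np.degrees(x[2]).round(1),r); return x
b=[[35,25,42],[35,-25,42],[-35,-25,42],[-35,25,42]]; g=[[25,13,82],[25,-13,82],[-25,-13,82],[-25,13,82]]
bp=[(268,122),(440,103),(455,338),(290,353)]; gp=[(333,175),(424,165),(434,338),(342,350)]
go("mat",[[70,60,4],[70,-60,4],[-70,-60,4],[-70,60,4]],[(192,40),(580,40),(547,468),(186,466)],[450,-299,.2])
go("body",b,bp,[450,-299,.2]); go("grip",g,gp,[450,-299,.2]); x=go("all",b+g,bp+gp,[450,-299,.2])
a=x[2]; q=quat([np.cos(a),np.sin(a),0],[0,0,-1])
print(move((*x[:2],110),q))
```

```text
mat [ 449.3 -300.6] 14.0 [[-0.5, -0.4], [0.6, -0.2], [0.0, 0.3], [-0.1, 0.6]]
body [ 463.5 -286.3] 20.7 [[-0.4, -0.2], [0.6, -0.5], [0.3, 0.1], [-0.6, 0.9]]
grip [ 463.7 -285.3] 20.3 [[-1.6, -1.2], [0.8, -1.4], [0.9, 1.9], [-0.5, 1.4]]
all [ 463.6 -285.8] 20.5 [[-0.7, -0.4], [0.4, -0.5], [-0.1, 0.0], [-1.0, 0.7], [-1.2, -0.8], [1.2, -1.1], [1.4, 2.1], [0.1, 1.7]]
(array([-0.0172,  0.1297,  0.349 ]), array([-0.0008, -0.0021, -0.1058]))
```

Call:
move_arm(translation=[[-0.017, 0.1295, 0.12], [-0.017, 0.1295, 0.24], [-0.017, 0.1295, 0.349], [-0.017, 0.1295, 0.349], [-0.017, 0.1295, 0.4], [-0.017, 0.1295, 0.44], [-0.017, 0.1295, 0.465], [-0.017, 0.1295, 0.476], [-0.017, 0.1295, 0.476]], rotation=[[0, 0, -0.106], [0, 0, -0.106], [0, 0, -0.106], [0, 0, -0.106], [0, 0, -0.106], [0, 0, -0.106], [0, 0, -0.106], [0, 0, -0.106], [0, 0, -0.106]], gripper=[60, 60, 60, 60, 60, 60, 60, 60, 60])

```text
t: 13.9
tcp_pos: [463.8, -286.8, 47.1]
tool_rot: [0.984, 0.177, 0.001, -0.0]
ft_force: [-0.3, 0.0, 0.1]
finger_gap: 60.1
grasp_force: 0.0
```

Call:
move_arm(translation=[[0, 0, 0], [0, 0, 0], [0, 0, 0], [0, 0, 0], [0, 0, 0], [0, 0, 0]], rotation=[[0, 0, 0], [0, 0, 0], [0, 0, 0], [0, 0, 0], [0, 0, 0], [0, 0, 0]], gripper=[20, 20, 20, 20, 20, 20])

```text
t: 14.65
tcp_pos: [463.2, -286.8, 46.5]
tool_rot: [0.984, 0.177, 0.001, -0.001]
ft_force: [-0.3, 0.8, 2.5]
finger_gap: 26.2
grasp_force: 30.0
```

Run:
```python
from h import *
s=ctrl.sense();print(s["tcp_pos"],s["t"],s["finger_gap"],s["grasp_force"],s["ft_force"],s["joint_positions"].round(2))
```

```text
[ 463.16742039 -286.75613507   46.45777867] 14.65 26.221526864236413 29.98092770576477 [-0.27862208  0.77607295  2.48952798] [-0.2   0.33 -0.5  -0.   -0.74  2.12]
```

```bash
cat >> h.py <<'E'
QP=quat(PR.apply([1,0,0]),-PR.apply([0,0,1])); HB=42.5
E
python3 - <<'E'
from h import *
t=P(0,65,HB+70); print(t, move(t,QP)); print(move((463,-287,170)))
E
```

```text
[533.31266419  43.12600123 153.1316042 ] (array([ 0.3616, -0.5698, -0.2122]), array([ 0.0445, -0.4668,  0.1823]))
(array([-0.000e+00,  1.000e-04, -2.471e-01]), array([0., 0., 0.]))
```

Call:
move_arm(translation=[[0, 0, -0.05], [0, 0, -0.15], [0, 0, -0.25], [0.06, -0.1, -0.28], [0.13, -0.2, -0.28], [0.2, -0.3, -0.28], [0.26, -0.4, -0.28], [0.32, -0.5, -0.26], [0.36, -0.57, -0.23], [0.3616, -0.57, -0.212], [0.3616, -0.57, -0.212], [0.3616, -0.57, -0.212]], rotation=[[0, 0, 0], [0, 0, 0], [0, 0, 0], [0.005, -0.07, 0.025], [0.012, -0.14, 0.05], [0.018, -0.2, 0.08], [0.025, -0.27, 0.105], [0.032, -0.34, 0.13], [0.04, -0.41, 0.16], [0.0445, -0.467, 0.182], [0.0445, -0.467, 0.182], [0.0445, -0.467, 0.182]], gripper=[20, 20, 20, 20, 20, 20, 20, 20, 20, 20, 20, 20])

```text
t: 16.15
tcp_pos: [533.4, 42.8, 153.0]
tool_rot: [0.967, 0.078, -0.241, 0.019]
ft_force: [0.8, -0.8, -2.7]
finger_gap: 25.8
grasp_force: 30.0
```

Run:
```python
from h import *
s=ctrl.sense();print(s["joint_positions"].round(2),s["finger_gap"],s["ft_force"],PR.inv().apply(s["ft_force"]),PR.inv().apply(s["tcp_pos"]-PC))
print(move(P(0,65,HB+6),QP))
im=ctrl.camera("wrist")[:,:,::-1]; cv2.imwrite("pics/w6.png",im)
```

```text
[ 0.37  0.5  -0.   -0.1  -1.55  1.39] 25.785327038514993 [ 0.84193675 -0.82781585 -2.70862947] [ 1.8882266  -0.95207706 -2.06372472] [  0.13735613  64.62447737 112.37851546]
(array([-0.0004, -0.0008,  0.1278]), array([ 0.0001, -0.001 ,  0.0002]))
```

Call:
move_arm(translation=[[0, -0.001, 0.05], [0, -0.001, 0.09], [0, -0.001, 0.115], [0, -0.001, 0.126], [0, -0.001, 0.132], [0, -0.001, 0.135], [0, -0.001, 0.135]], rotation=[[0, 0, 0], [0, 0, 0], [0, 0, 0], [0, 0, 0], [0, 0, 0], [0, 0, 0], [0, 0, 0]], gripper=[20, 20, 20, 20, 20, 20, 20])

```text
t: 17.08
tcp_pos: [502.3, 38.6, 93.5]
tool_rot: [0.967, 0.078, -0.241, 0.019]
ft_force: [0.6, 0.3, -1.5]
finger_gap: 25.6
grasp_force: 30.0
```

```bash
cat > st.py <<'E'
from h import *
s=ctrl.sense();print(s["t"],s["finger_gap"].round(1),PR.inv().apply(s["ft_force"]).round(2),PR.inv().apply(s["tcp_pos"]-PC).round(2),s["torque"].round(2),((R.from_quat(QP).inv()*R.from_quat(s["tool_rot"])).as_rotvec(degrees=True)).round(2))
E
python3 st.py
```

```text
Traceback (most recent call last):
  File "st.py", line 2, in <module>
    s=ctrl.sense();print(s["t"],s["finger_gap"].round(1),PR.inv().apply(s["ft_force"]).round(2),PR.inv().apply(s["tcp_pos"]-PC).round(2),s["torque"].round(2),((R.from_quat(QP).inv()*R.from_quat(s["tool_rot"])).as_rotvec(degrees=True)).round(2))
                                ^^^^^^^^^^^^^^^^^^^^^
AttributeError: 'float' object has no attribute 'round'
```

```bash
sed -i 's/s\["finger_gap"\].round(1)/round(s["finger_gap"],1)/' st.py; python3 st.py
```

```text
17.075 25.6 [ 1.3   0.19 -1.03] [ 0.31 65.54 45.14] [ 0.25 -1.95 -0.03] [-0.01  0.02 -0.02]
```

Call:
move_arm(translation=[[0, 0, 0.001], [0, 0, 0.002], [0, 0, 0.003], [0, 0, 0.004], [0, 0, 0.004]], rotation=[[0, 0, 0], [0, 0, 0], [0, 0, 0], [0, 0, 0], [0, 0, 0]], gripper=[20, 20, 20, 20, 20])

```text
t: 17.7
tcp_pos: [501.3, 38.5, 91.8]
tool_rot: [0.967, 0.078, -0.241, 0.019]
ft_force: [1.4, 0.5, 3.1]
finger_gap: 25.8
grasp_force: 30.0
```

```bash
python3 st.py
```

```text
17.7 25.8 [-0.19  0.32  3.4 ] [ 0.24 65.56 43.21] [ 0.46 -1.55 -0.14] [-0.01  0.03 -0.02]
```

Contact is light, about 5.5 N net. I'll press 1 mm more, nudge to the end, then begin the stroke.

Call:
move_arm(translation=[[0, -0.002, 0.001], [0, -0.004, 0.002], [0, -0.004, 0.002], [0, 0.008, 0.002], [0, 0.02, 0.002], [0, 0.032, 0.002], [0, 0.044, 0.002], [0, 0.056, 0.002], [0, 0.068, 0.002]], rotation=[[0, 0, 0], [0, 0, 0], [0, 0, 0], [0, 0, 0], [0, 0, 0], [0, 0, 0], [0, 0, 0], [0, 0, 0], [0, 0, 0]], gripper=[20, 20, 20, 20, 20, 20, 20, 20, 20])

```text
t: 18.82
tcp_pos: [506.1, 4.3, 90.7]
tool_rot: [0.967, 0.078, -0.241, 0.019]
ft_force: [2.0, 2.8, 2.6]
finger_gap: 25.7
grasp_force: 30.0
```

```bash
python3 st.py
```

```text
18.825 25.7 [0.96 2.46 3.41] [ 0.13 31.08 41.84] [ 1.28 -1.78 -0.57] [-0.   -0.01 -0.01]
```

Call:
move_arm(translation=[[0, 0.012, 0.0], [0, 0.024, 0.001], [0, 0.036, 0.001], [0, 0.048, 0.001], [0, 0.06, 0.001], [0, 0.072, 0.001], [0, 0.084, 0.001]], rotation=[[0, 0, 0], [0, 0, 0], [0, 0, 0], [0, 0, 0], [0, 0, 0], [0, 0, 0], [0, 0, 0]], gripper=[20, 20, 20, 20, 20, 20, 20])

```text
t: 19.7
tcp_pos: [512.6, -37.1, 90.2]
tool_rot: [0.967, 0.078, -0.241, 0.019]
ft_force: [2.5, 3.9, 2.7]
finger_gap: 26.0
grasp_force: 30.0
```

```bash
python3 st.py
```

```text
19.7 26.0 [1.44 3.44 3.86] [  0.16 -10.86  41.33] [ 1.39 -1.79 -0.57] [-0.   -0.01 -0.02]
```

Net force is about 5.9 N and steady. Finishing the stroke to y ≈ -67.

Call:
move_arm(translation=[[0, 0.014, 0.0], [0, 0.028, 0.0], [0, 0.042, 0.0005], [0, 0.056, 0.0005], [0, 0.07, 0.0005], [0, 0.084, 0.0005], [0, 0.098, 0.0005], [0, 0.108, 0.0005], [0, 0.114, 0.0005], [0, 0.114, 0.0005]], rotation=[[0, 0, 0], [0, 0, 0], [0, 0, 0], [0, 0, 0], [0, 0, 0], [0, 0, 0], [0, 0, 0], [0, 0, 0], [0, 0, 0], [0, 0, 0]], gripper=[20, 20, 20, 20, 20, 20, 20, 20, 20, 20])

```text
t: 20.95
tcp_pos: [521.7, -93.5, 90.1]
tool_rot: [0.967, 0.078, -0.241, 0.02]
ft_force: [2.2, 0.5, 3.7]
finger_gap: 25.8
grasp_force: 30.0
```

```bash
python3 st.py;python3 - <<'E'
from h import *
im=ctrl.camera("top")[:,:,::-1]; cv2.imwrite("pics/t7.png",im)
a=np.radians(14.0); b=np.radians(20.4)
QB=quat([np.cos(b),np.sin(b),0],[0,0,-1])
print(move((452,-296,180),QB))
E
```

```text
20.95 25.8 [0.24 0.15 4.27] [  0.14 -67.96  41.21] [ 0.4  -1.97 -0.07] [-0.04 -0.01 -0.  ]
(array([-0.2634,  0.3776, -0.0632]), array([-0.0448,  0.4653, -0.1822]))
```

Call:
move_arm(translation=[[0, 0, -0.03], [0, 0, -0.12], [0, 0, -0.22], [-0.07, 0.1, -0.26], [-0.14, 0.2, -0.24], [-0.2, 0.29, -0.18], [-0.25, 0.36, -0.1], [-0.263, 0.3775, -0.063], [-0.263, 0.3775, -0.063], [-0.263, 0.3775, -0.063], [-0.263, 0.3775, -0.063]], rotation=[[0, 0, 0], [0, 0, 0], [0, 0, 0], [-0.005, 0.07, -0.025], [-0.014, 0.15, -0.06], [-0.022, 0.24, -0.09], [-0.03, 0.33, -0.13], [-0.04, 0.42, -0.16], [-0.045, 0.465, -0.182], [-0.045, 0.465, -0.182], [-0.045, 0.465, -0.182]], gripper=[20, 20, 20, 20, 20, 20, 20, 20, 20, 20, 20])

```text
t: 22.38
tcp_pos: [452.1, -295.5, 179.8]
tool_rot: [0.984, 0.177, -0.001, -0.0]
ft_force: [0.3, 0.8, -2.7]
finger_gap: 26.1
grasp_force: 30.0
```

Run:
```python
from h import *
s=ctrl.sense(); b=np.radians(20.4)
print(s["tcp_pos"],s["t"],s["ft_force"],s["joint_positions"].round(2),move((452,-296,47),quat([np.cos(b),np.sin(b),0],[0,0,-1])))
```

```text
[ 452.11798899 -295.46362618  179.77750506] 22.375 [ 0.25755847  0.82852946 -2.70208404] [-0.22  0.18 -0.35  0.   -1.04  2.14] (array([-2.000e-04,  1.100e-03,  2.656e-01]), array([-0.0007,  0.0014, -0.0006]))
```

Call:
move_arm(translation=[[0, 0, 0.08], [0, 0, 0.16], [0, 0, 0.22], [0, 0, 0.245], [0, 0, 0.255], [0, 0, 0.26], [0, 0, 0.263], [0, 0, 0.2645], [0, 0, 0.2645]], rotation=[[0, 0, 0], [0, 0, 0], [0, 0, 0], [0, 0, 0], [0, 0, 0], [0, 0, 0], [0, 0, 0], [0, 0, 0], [0, 0, 0]], gripper=[20, 20, 20, 20, 20, 20, 20, 20, 20])

```text
t: 23.5
tcp_pos: [452.0, -295.6, 47.7]
tool_rot: [0.984, 0.177, 0.0, -0.0]
ft_force: [-0.6, -0.4, -2.4]
finger_gap: 25.5
grasp_force: 30.0
```

Call:
move_arm(translation=[[0, 0, 0.001], [0, 0, 0.002], [0, 0, 0.003], [0, 0, 0.003]], rotation=[[0, 0, 0], [0, 0, 0], [0, 0, 0], [0, 0, 0]], gripper=[20, 20, 20, 20])

```text
t: 24.0
tcp_pos: [451.9, -295.5, 46.0]
tool_rot: [0.984, 0.177, -0.0, -0.0]
ft_force: [-1.2, 1.1, 2.5]
finger_gap: 25.9
grasp_force: 30.0
```

Call:
move_arm(translation=[[0, 0, -0.001], [0, 0, -0.001], [0, 0, -0.001], [0, 0, -0.001], [0, 0, -0.001], [0, 0, -0.03], [0, 0, -0.1], [0, 0, -0.22], [0, 0, -0.34], [0, 0, -0.46], [0, 0, -0.48]], rotation=[[0, 0, 0], [0, 0, 0], [0, 0, 0], [0, 0, 0], [0, 0, 0], [0, 0, 0], [0, 0, 0], [0, 0, 0], [0, 0, 0], [0, 0, 0], [0, 0, 0]], gripper=[20, 30, 45, 60, 60, 60, 60, 60, 60, 60, 60])

```text
t: 25.38
tcp_pos: [453.5, -296.5, 292.1]
tool_rot: [0.984, 0.177, 0.004, 0.002]
ft_force: [-0.3, -0.7, -1.5]
finger_gap: 60.2
grasp_force: 0.0
```

Run:
```python
from h import *
a=ctrl.camera("top")[:,:,::-1]; b=ctrl.camera("wrist")[:,:,::-1]; c=ctrl.camera("side")[:,:,::-1]
out=np.zeros((600,800,3),np.uint8); out[:300,:]=cv2.resize(a[80:260,150:630-0],(800,300)); out[300:,:400]=cv2.resize(b[:300,100:500],(400,300)); out[300:,400:]=cv2.resize(c[100:400,150:450],(400,300))
cv2.imwrite("pics/fin.png",out)
```

```text
(no output)
```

View pics/fin.png

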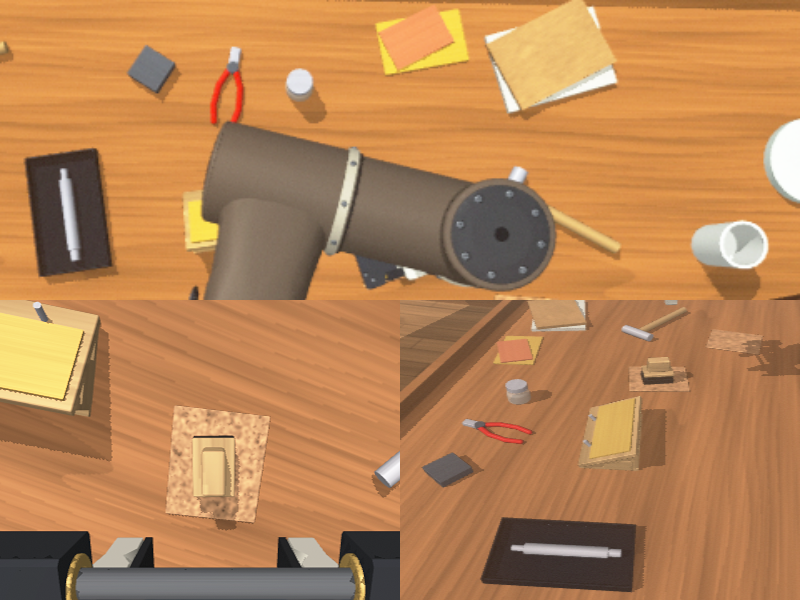

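The final picture shows the block upright on its mat at (213,470), the mandrel in the tray at (565,550), and the bystanders where they were.

```bash
python3 -c "
from station import ctrl
print(ctrl.hand_in())"
```

```text
the job is handed in; nothing more can be done
None
```

I laid the mandrel in the tray, rubbed the block along the full length of the plate at about 5.5 to 6.3 N, stood it upright on its cork mat, and handed the job in at about 25 s; no verdict was returned.

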